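# Latch a plug-in relay and pull-test it

## Robot

A 7-joint arm with a two-finger parallel gripper is mounted at the origin on the work surface. World frame = base frame: x ahead of the robot, y to its left, z up, the work surface at z = 0. Lengths are in mm, angles in rad, forces in N, time in s.
With the tool pointing down it reaches from about 350 to 775 mm from the base axis. Payload 3.1 kg.
Tool frame: the origin (TCP) lies midway between the tips of the shut fingers; the grasp point (between the pads) lies 19 mm behind it; x points along the fingers, y is the direction in which the jaws open and shut, and the axes are right-handed (so a half turn about x gives the same grasp; the last joint's range is limited). The gripper opens to 85 mm and grips with 20 to 120 N. Pads are 22 mm wide; open, the fingers measure 114 mm over their backs; the gripper's body (76 mm by 85 mm) begins 54 mm behind the grasp point. The pads swing forward as they close: fully open they stand 13 mm farther back than shut.
Start: joints at [-1.192, 0.311, 0.014, 1.512, -0.004, 1.319, -0.027], TCP at [224.646, 502.047, 231.304] pointing down, gripper open.
Joint ranges: [-2.7, 2.7], [-0.3, 1.91], [-1.27, 1.3], [0.12, 2.57], [-1.44, 4.58], [0.2, 2.03], [-3.05, 3.05]. Speed limits (rad/s): [2.79, 2.79, 3.14, 3.14, 3.14, 3.14, 3.14].

## Interface

Orientations are given as a unit quaternion [x, y, z, w].
In Python, from rig import ctrl gives the robot as it stands. The module is installed in compiled form; this text tells all that it offers.
- The arm moves only by the tool step_arm, never from a script. Its argument "moves" is a list of rows, each a list of 7 numbers: the gripper command: -1 is fully open, 1 is shut, values between are in proportion, then the shift along the tool's x, y, z in m, then the turn, a rotation vector about the tool's x, y, z in degrees. In form: [[jaw, x, y, z, rx, ry, rz], ...]. A call has exactly 5 rows; each row is the pose to reach, as a shift and turn from the pose commanded when the call began, along the tool's axes at that moment; what a row does not reach only later rows make up. A row lasts 1/8 s, in which the tool goes at most 62.5 mm and 10.7 degrees, less where a joint would pass 70% of its speed; a pose out of reach is approached as far as the arm can. A call with a gripper value outside its range is refused whole. The fingers move at their own pace and stop on an object; the grip force is fixed at half the most. Time passes only in rows, so rows that repeat a pose let the fingers close, or fill a call up. It gives the time, the measured TCP pose, the force and the opening at its end, in the units of the state.
- ctrl.get_state(): the state, without advancing time (a new reading comes with each control period).
- ctrl.get_image(name): name is "scene" or "top" or "wrist"; returns a dict with "pixels" (420x560x3 uint8, red, green, blue), "vfov" (degrees; the focal length in pixels is half the picture's height over the tangent of half this angle, whatever the lens; pixels are square), "cx", "cy" (the principal point, pixels), "rvec" (rotation vector, rad) and "tvec" (3), from world to camera coordinates, as OpenCV has them. Camera axes: x right, y down, z forward; pixel columns grow to the right and rows downward; lengths in mm; the calibration is good to about 2 mm. A picture is of the moment at which its call begins. There is no depth.
- ctrl.hand_in(): hands the job in, once; it reports no verdict.
The state is a dict: "t": time; "joint_positions": joint angles; "joint_vel": joint speeds; "effort": joint torques, N m; "eef_pos": TCP position; "tcp_rot": TCP orientation; "wrist_force": force on the tool from outside, world axes, zero at the start; "wrist_torque": the same for the moment, N m; "finger_gap": finger opening in mm.
Only numpy, scipy, OpenCV 4.12 (cv2) and the standard library are available. Lean on these libraries where they do the work, as an engineer would, in place of code of your own. Each camera call takes 0.05 s, during which the arm holds its last target. There are 200 camera calls.

## Task

Take the blue plug-in relay out of the black tray and press it straight down into the white socket of the pull-test stand, fully home, so that both orange latches snap over its foot. Then, with the relay latched, pull it straight up with a steady 15 newtons (give or take 3) for at least two seconds to prove that the latches hold, never loading the socket with more than 25 newtons either way. Ease it back down onto the socket's floor, let go and leave it standing there latched, with the solder spool, jar and screwdriver left where they are.

Things in the scene. Friction and masses are not known exactly. Their poses are not given: they have to be found in the camera images.
- relay: plug-in relay, about 90 g, upright in the tray at the start. Origin: centre of its underside, z up. Black foot 44 (x) x 26 (y) mm, 8 high (lowest 2 mm: 40 x 22); on it a blue block 28 (x) x 24 (y), from 8 to 62 mm up. Grip the block across its 24 mm width (on its y faces), fingertips 25 mm or more above the underside to clear the socket. A half turn looks and fits the same.
- nest: white socket. Origin: centre of its floor, 34 mm above the table, x along its long side, z up. Pocket 46 (x) x 31 (y) mm at the floor; end walls slope out to 56 mm at 9 mm up; y walls rise 14 mm, then flare out to 21 mm. The orange latches at the x ends leave a mouth 53 mm long, narrowing to 35 at the hooks. The socket floats on a stiff spring (a load cell), roughly 1 mm up or down per 10 N.
- latch_side (a point): a point at the socket's +x end, 30 mm from its middle, level with its floor, under one of the two like orange latches: a sprung ramp 16 mm high above a hook. The hooks' flat undersides are set anew each time, 10.5 to 16.5 mm above the floor, so the latched 8 mm foot has 2.5 to 8.5 mm of free play up and down. They give way at 5 to 12 N of push in all and then let the foot drop to the floor.
- stand: fixed base of the pull-test stand, dark steel plate 130 (x) x 96 (y) mm, 10 thick, with two blue cheeks up to 30 mm high. Origin at the centre of its underside on the table; the socket sits above it, axes alike. It differs in place and yaw from run to run.
- tray: fixed black tray 120 (x) x 110 (y) mm, rim 14 mm high, floor about 4 mm above the table. Origin at the centre of its underside.
- spool: pale grey solder spool, 52 mm across, 36 high, standing loose; origin at the centre of its underside. Leave alone.
- jar: amber glass jar with a black cap, 40 mm across, 45 high, loose; origin at the centre of its underside. Leave alone.
- driver: red-handled screwdriver 160 mm long, lying loose along its x, handle to -x; origin under its middle. Leave alone.
Mind the look-alikes: they are no part of the job. There is more than one size of the relay; the job needs the smallest.

How it is judged:
By the outcome, as a careful person would: the job done as asked, in the order asked, and still so for the second after the job is handed in, with the robot touching nothing.
It also fails if it takes over 70 s, if anything falls off the work surface, if the arm or the gripper's body presses on something with over 40 N, if the wrist force passes 120 N, or if a joint passes its speed limit or range.

## Working session

There is one attempt and no reset: what is moved stays moved. The work goes in short steps, Python scripts to look and compute and a tool call to move; the robot and the scene stay as the last step left them, time stands still between calls to the robot, and variables do not carry over. Pictures are saved under pics/ and viewed, about 8 in all and at most 12, crops included, and the job is handed in when it is done.

Besides the shell and the picture viewer there is one more tool, called after ">>>" in YAML: its name, and indented under it one key for each argument. step_arm: Moves the arm, as the interface text tells. Its arguments: {"type":"object","properties":{"moves":{"type":"array"}},"required":["moves"]}

```bash
mkdir -p pics; cat > h.py <<'E'
import numpy as np, cv2
from rig import ctrl
from scipy.spatial.transform import Rotation as R
def snap(name,fn):
    im=ctrl.get_image(name); p=im["pixels"]; cv2.imwrite(f"pics/{fn}.png",p[:,:,::-1])
    np.save(f"pics/{fn}.npy",dict(im),allow_pickle=True); return im
def load(fn): return np.load(f"pics/{fn}.npy",allow_pickle=True).item()
def K(im):
    f=im["pixels"].shape[0]/2/np.tan(np.radians(im["vfov"])/2)
    return np.array([[f,0,im["cx"]],[0,f,im["cy"]],[0,0,1]])
def toz(im,uv,z):
    Rm=cv2.Rodrigues(np.array(im["rvec"],float))[0]; t=np.array(im["tvec"],float).ravel()
    c=-Rm.T@t; d=Rm.T@np.linalg.inv(K(im))@np.array([uv[0],uv[1],1.]); return c+d*(z-c[2])/d[2]
def proj(im,P): return cv2.projectPoints(np.array(P,float).reshape(-1,1,3),np.array(im["rvec"],float),np.array(im["tvec"],float),K(im),None)[0].reshape(-1,2)
def st():
    s=ctrl.get_state(); r=R.from_quat(s["tcp_rot"])
    print("t",s["t"],"pos",np.round(s["eef_pos"],1),"F",np.round(s["wrist_force"],1),"gap",s["finger_gap"]); print(np.round(r.as_matrix(),3)); return s,r
E
python3 - <<'E'
from h import *
a=snap("scene","s0");b=snap("top","t0");c=snap("wrist","w0");s,r=st()
for i in(a,b,c): print({k:i[k] for k in i if k!="pixels"})
cv2.imwrite("pics/st0.png",cv2.resize(np.hstack([a["pixels"],b["pixels"]])[:,:,::-1],None,fx=.71,fy=.71))
E
```

```text
t 0.15 pos [224.4 501.5 230.5] F [ 0.4 -0.6  0.1] gap 85.2392692598261
[[-0.001  0.408  0.913]
 [-0.002  0.913 -0.408]
 [-1.    -0.002  0.   ]]
{'vfov': 52.86820625893552, 'cx': 276.68881222984885, 'cy': 207.3928714340796, 'rvec': array([ 1.59909268,  1.72220913, -0.8599013 ]), 'tvec': array([  40.43988832, -286.21423646, 1320.47382663])}
{'vfov': 46.25112078848672, 'cx': 279.51757320095265, 'cy': 204.14089475047618, 'rvec': array([ 2.17684965, -2.17803296,  0.08392491]), 'tvec': array([ 25.77064627, 544.78688139, 844.09570114])}
{'vfov': 61.665955070821724, 'cx': 287.58296679773974, 'cy': 210.34495214324636, 'rvec': array([-2.44127952, -1.58150147, -0.21079164]), 'tvec': array([-548.80681543,  -34.08532735,  378.71305262])}
```

View pics/t0.png

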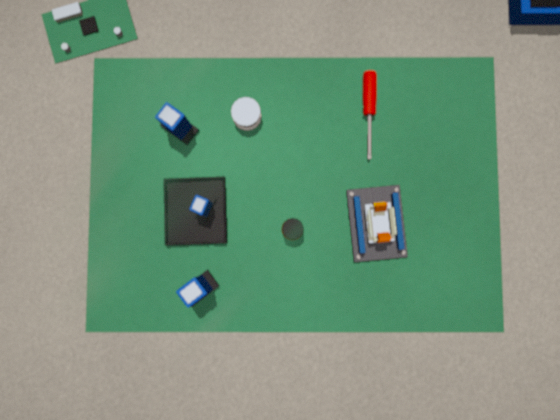

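View pics/s0.png

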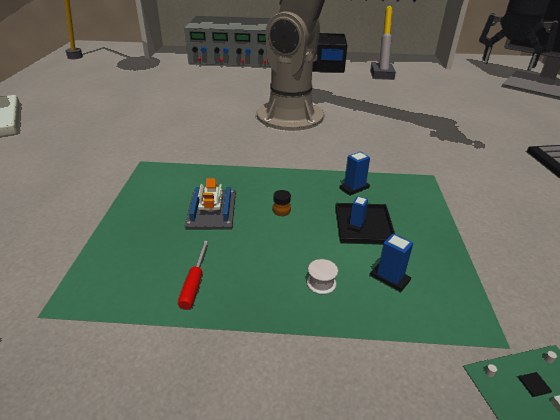

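The top view shows three candidates for the relay: one in the tray at (200,206), one at (172,117) and one at (192,292). Only the first stands in the black tray, and it is also clearly the smallest. The stand is at (378,224), and the jar at (292,229), spool at (246,112) and driver at (370,110) are all clear of it. I'll confirm with one enlarged crop.

```bash
python3 - <<'E'
from h import *
b=load("t0"); p=b["pixels"][:,:,::-1]
A=cv2.resize(p[165:257,150:240],None,fx=4.4,fy=4.4,interpolation=3);B=cv2.resize(p[178:270,335:425],None,fx=4.4,fy=4.4,interpolation=3)
cv2.imwrite("pics/c1.png",np.hstack([A,B]))
for n,uv,z in [("relaytop",(200,206),66),("standc",(378,224),10),("jar",(292,229),45),("spool",(246,112),36)]: print(n,toz(b,uv,z).round(1))
for uv in [(351,193),(398,188),(404,254),(356,261)]: print(toz(b,uv,10).round(1))
for uv in [(166,179),(226,178),(226,244),(166,245)]: print(toz(b,uv,14).round(1))
print(proj(b,[[224,502,230]]))
E
```

```text
relaytop [538.2 158.4  66. ]
standc [ 510.2 -149.7   10. ]
jar [500.3   4.1  45. ]
spool [706.6  84.4  36. ]
[ 565.7 -102.4   10. ]
[ 574.6 -186.6   10. ]
[ 457.1 -194.8   10. ]
[ 444.8 -109.7   10. ]
[590.7 228.5  14. ]
[592.4 121.2  14. ]
[474.8 120.2  14. ]
[473.1 226.3  14. ]
[[-89.87502133 438.69840417]]
```

View pics/c1.png

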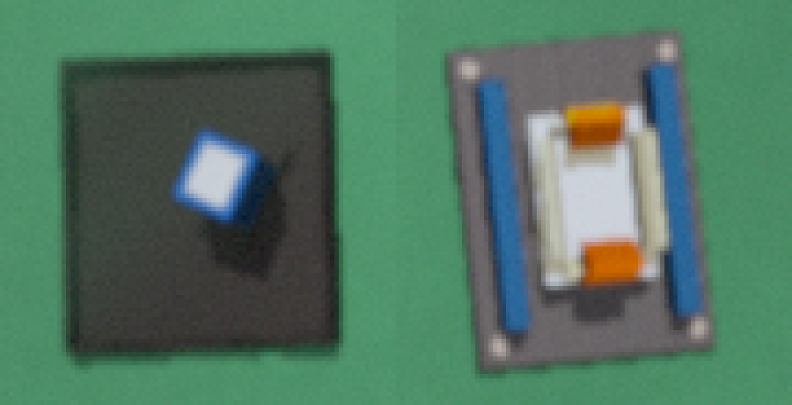

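The crop confirms it: the tray holds the small relay, yawed about -25°. The stand is at roughly (510,-149), yawed about 4.5°, with the orange latches at its x ends. Next I'll look from close up with the wrist camera.

```bash
python3 - <<'E'
from h import *
c=load("w0"); s,r=st()
Rm=cv2.Rodrigues(c["rvec"])[0]; C=-Rm.T@c["tvec"]
M=r.as_matrix()
print("cam in tool",M.T@(C-s["eef_pos"]),"cam axes in tool\n",(M.T@Rm.T).round(3))
for P in ([538,159,231],[510,-149,231]): print(M.T@(np.array(P)-s["eef_pos"]))
b=load("t0")
# sizes of the others
for uv in [(172,117),(192,292)]: print(toz(b,uv,90))
E
```

```text
t 0.15 pos [224.4 501.5 230.5] F [ 0.4 -0.6  0.1] gap 85.2392692598261
[[-0.001  0.408  0.913]
 [-0.002  0.913 -0.408]
 [-1.    -0.002  0.   ]]
cam in tool [-142.91933174   -0.25525972  -66.90335522] cam axes in tool
 [[-0.    -0.264  0.964]
 [ 1.    -0.001  0.   ]
 [ 0.001  0.964  0.264]]
[-1.77937928e-01 -1.84572518e+02  4.26122616e+02]
[ 3.66898477e-01 -4.77147500e+02  5.26360250e+02]
[683.6149456  202.46735512  90.        ]
[398.15552259 165.39817232  90.        ]
```

>>> step_arm:
  moves:
    - [-1, 0, -0.022, 0.05, 0, 0, 0]
    - [-1, 0, -0.045, 0.105, 0, 0, 0]
    - [-1, 0, -0.07, 0.16, 0, 0, 0]
    - [-1, 0, -0.093, 0.215, 0, 0, 0]
    - [-1, 0, -0.115, 0.265, 0, 0, 0]

```text
t: 0.78
eef_pos: [420.8, 286.8, 231.2]
tcp_rot: [0.148, 0.691, -0.148, 0.692]
wrist_force: [0.3, -0.2, -0.0]
finger_gap: 85.3
```

>>> step_arm:
  moves:
    - [-1, 0, -0.022, 0.05, 0, 0, 0]
    - [-1, 0, -0.045, 0.105, 0, 0, 0]
    - [-1, 0, -0.06, 0.145, 0, 0, 0]
    - [-1, 0, -0.07, 0.161, 0, 0, 0]
    - [-1, 0, -0.07, 0.161, 0, 0, 0]

```text
t: 1.4
eef_pos: [537.8, 158.3, 230.9]
tcp_rot: [0.148, 0.692, -0.149, 0.691]
wrist_force: [-1.0, 0.4, 0.6]
finger_gap: 85.3
```

```bash
python3 - <<'E'
from h import *
c=snap("wrist","w1"); st()
g=proj(c,[[538,159,66],[538,159,4]]);print(g)
E
```

```text
t 1.45 pos [536.9 160.5 231. ] F [-0.7  0.9 -0.3] gap 85.37001440057306
[[-0.002  0.408  0.913]
 [ 0.001  0.913 -0.408]
 [-1.     0.    -0.002]]
[[288.58940661 191.61281617]
 [288.44132582 179.26982629]]
```

View pics/w1.png

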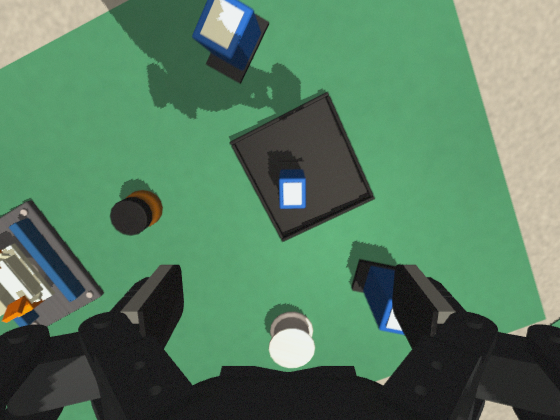

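The relay's top is at (292,193) and looks almost square to the jaws. I'll measure it numerically.

```bash
python3 - <<'E'
from h import *
c=load("w1"); p=c["pixels"]; x0,y0=265,160
sub=p[y0:225,x0:320].astype(int)
m=((sub[:,:,2]>150)).astype(np.uint8)
n,l,stt,cen=cv2.connectedComponentsWithStats(m); k=l[195-y0,292-x0]
pts=np.argwhere(l==k)[:,::-1].astype(np.float32)+[x0,y0]
w=((sub.min(2)>150)).astype(np.uint8); n,l2,_,_=cv2.connectedComponentsWithStats(w);k2=l2[195-y0,292-x0]
ptw=np.argwhere(l2==k2)[:,::-1].astype(np.float32)+[x0,y0]
for q in (pts,ptw):
    W=np.array([toz(c,u,66)[:2] for u in q],np.float32)
    print(len(q),cv2.minAreaRect(W),W.mean(0),"box",q.min(0),q.max(0))
s,r=st();M=r.as_matrix()
print(sub[33-20:50:3,27].tolist())
E
```

```text
767 ((540.9276123046875, 161.1165008544922), (23.139404296875, 26.711021423339844), 66.47586822509766) [540.7025  161.43143] box [279. 179.] [305. 208.]
410 ((540.91650390625, 161.0780487060547), (16.227237701416016, 19.25074577331543), 65.73226165771484) [540.8069  161.21689] box [283. 183.] [301. 204.]
t 1.45 pos [536.9 160.5 231. ] F [-0.7  0.9 -0.3] gap 85.37001440057306
[[-0.002  0.408  0.913]
 [ 0.001  0.913 -0.408]
 [-1.     0.    -0.002]]
[[14, 40, 68], [19, 41, 71], [54, 114, 195], [130, 157, 197], [238, 241, 242], [238, 241, 242], [238, 241, 242], [238, 241, 242], [237, 241, 242], [238, 241, 242], [236, 240, 241], [60, 128, 215], [61, 62, 55]]
```

>>> step_arm:
  moves:
    - [-1, 0.03, 0.003, 0.002, 0, 0, 0]
    - [-1, 0.06, 0.003, 0.002, 0, 0, 0]
    - [-1, 0.09, 0.003, 0.002, 0, 0, 0]
    - [-1, 0.11, 0.003, 0.002, 0, 0, 0]
    - [-1, 0.12, 0.003, 0.002, 0, 0, 0]

```text
t: 2.08
eef_pos: [538.7, 164.0, 110.1]
tcp_rot: [0.146, 0.693, -0.146, 0.691]
wrist_force: [-0.1, 1.1, 0.8]
finger_gap: 85.5
```

```bash
python3 - <<'E'
from h import *
for i in range(3): s,r=st()
c=snap("wrist","w2"); p=c["pixels"]
g=proj(c,[[541,161,66]])[0];print(g)
sub=p.astype(int)
for m in (sub[:,:,2]>150),(sub.min(2)>150):
    n,l,_,_=cv2.connectedComponentsWithStats(m.astype(np.uint8)); k=l[int(g[1]),int(g[0])]
    q=np.argwhere(l==k)[:,::-1].astype(np.float32); W=np.array([toz(c,u,66)[:2] for u in q],np.float32)
    print(len(q),cv2.minAreaRect(W),q.min(0),q.max(0))
E
```

```text
t 2.075 pos [538.7 164.  110.1] F [-0.1  1.1  0.8] gap 85.52542565365611
[[-0.003  0.404  0.915]
 [ 0.001  0.915 -0.404]
 [-1.    -0.    -0.003]]
t 2.075 pos [538.7 164.  110.1] F [-0.1  1.1  0.8] gap 85.52542565365611
[[-0.003  0.404  0.915]
 [ 0.001  0.915 -0.404]
 [-1.    -0.    -0.003]]
t 2.075 pos [538.7 164.  110.1] F [-0.1  1.1  0.8] gap 85.52542565365611
[[-0.003  0.404  0.915]
 [ 0.001  0.915 -0.404]
 [-1.    -0.    -0.003]]
[284.64765189 242.94089471]
1881 ((540.7553100585938, 160.50656127929688), (23.00164794921875, 27.303068161010742), 66.81047821044922) [263. 220.] [304. 265.]
985 ((541.265625, 160.4503173828125), (16.056350708007812, 19.864164352416992), 66.10411071777344) [270. 227.] [298. 260.]
```

>>> step_arm:
  moves:
    - [-1, 0.0, 0, 0, 0, 0, 0]
    - [-1, 0.0, 0, 0, 0, 0, 0]
    - [-1, 0.0, 0, 0, 0, 0, 0]
    - [-1, 0.0, 0, 0, 0, 0, 0]
    - [-1, 0.0, 0, 0, 0, 0, 0]

```text
t: 2.75
eef_pos: [541.1, 161.1, 111.5]
tcp_rot: [0.148, 0.691, -0.148, 0.692]
wrist_force: [0.3, -0.2, -0.1]
finger_gap: 85.7
```

```bash
python3 - <<'E'
from h import *
s,r=st()
c=snap("wrist","w2"); p=c["pixels"]
s,r=st()
g=proj(c,[[541,161,66]])[0];print(g)
sub=p.astype(int)
for m in (sub[:,:,2]>150),(sub.min(2)>150):
    n,l,_,_=cv2.connectedComponentsWithStats(m.astype(np.uint8)); k=l[int(g[1]),int(g[0])]
    q=np.argwhere(l==k)[:,::-1].astype(np.float32); W=np.array([toz(c,u,66)[:2] for u in q],np.float32)
    a=cv2.minAreaRect(W);print(a,q.min(0),q.max(0), r.as_matrix().T@(np.r_[a[0],110]-s["eef_pos"]))
E
```

```text
t 2.75 pos [541.1 161.1 111.5] F [ 0.3 -0.2 -0.1] gap 85.74623746047179
[[ 0.     0.409  0.913]
 [ 0.     0.913 -0.409]
 [-1.     0.     0.   ]]
t 2.8 pos [541.1 161.1 111.4] F [ 0.1 -0.1  0.3] gap 85.5111922303792
[[ 0.     0.409  0.913]
 [ 0.     0.913 -0.409]
 [-1.     0.     0.   ]]
[287.62969436 236.16502994]
((540.7442016601562, 160.46522521972656), (23.14961814880371, 27.025527954101562), 66.68504333496094) [266. 213.] [307. 258.] [ 1.37563686 -0.67630367 -0.03759727]
((541.3099975585938, 160.25912475585938), (16.27194595336914, 20.48094940185547), 66.42667388916016) [272. 220.] [301. 254.] [ 1.37570496 -0.63326288  0.56302731]
```

Once settled, it is aligned to within 1 mm. I'll go down to TCP z of about 34 and close.

>>> step_arm:
  moves:
    - [-1, 0.02, -0.0006, 0, 0, 0, 0]
    - [-1, 0.04, -0.0006, 0, 0, 0, 0]
    - [-1, 0.06, -0.0006, 0, 0, 0, 0]
    - [-1, 0.074, -0.0006, 0, 0, 0, 0]
    - [-1, 0.0775, -0.0006, 0, 0, 0, 0]

```text
t: 3.42
eef_pos: [540.1, 160.4, 32.8]
tcp_rot: [0.147, 0.692, -0.148, 0.691]
wrist_force: [0.1, 0.4, 0.5]
finger_gap: 85.9
```

>>> step_arm:
  moves:
    - [-1, 0, 0, 0, 0, 0, 0]
    - [0, 0, 0, 0, 0, 0, 0]
    - [1, 0, 0, 0, 0, 0, 0]
    - [1, 0, 0, 0, 0, 0, 0]
    - [1, 0, 0, 0, 0, 0, 0]

```text
t: 4.05
eef_pos: [541.2, 160.8, 34.3]
tcp_rot: [0.148, 0.691, -0.147, 0.692]
wrist_force: [0.6, 0.1, -0.1]
finger_gap: 23.6
```

>>> step_arm:
  moves:
    - [1, 0, 0, 0, 0, 0, 0]
    - [1, 0, 0, 0, 0, 0, 0]
    - [1, 0, 0, 0, 0, 0, 0]
    - [1, 0, 0, 0, 0, 0, 0]
    - [1, 0, 0, 0, 0, 0, 0]

```text
t: 4.68
eef_pos: [541.3, 160.7, 34.3]
tcp_rot: [0.148, 0.691, -0.147, 0.692]
wrist_force: [0.6, 0.1, 5.8]
finger_gap: 23.1
```

Gripped with a 23.1 mm gap. I'll lift, carry it past the stand, and look at the socket from nearly straight above.

>>> step_arm:
  moves:
    - [1, -0.01, 0, 0, 0, 0, 0]
    - [1, -0.045, 0, 0, 0, 0, 0]
    - [1, -0.09, 0, 0, 0, 0, 0]
    - [1, -0.135, 0, 0, 0, 0, 0]
    - [1, -0.17, 0, 0, 0, 0, 0]

```text
t: 5.3
eef_pos: [540.3, 160.3, 205.4]
tcp_rot: [0.148, 0.692, -0.148, 0.691]
wrist_force: [0.8, -0.1, -1.1]
finger_gap: 22.9
```

>>> step_arm:
  moves:
    - [1, 0, -0.025, 0.018, -4, 0, 0]
    - [1, 0, -0.06, 0.042, -8, 0, 0]
    - [1, 0, -0.1, 0.07, -12, 0, 0]
    - [1, 0, -0.14, 0.098, -16, 0, 0]
    - [1, 0, -0.18, 0.126, -20, 0, 0]

```text
t: 5.92
eef_pos: [581.4, -56.6, 203.2]
tcp_rot: [0.025, 0.707, -0.024, 0.706]
wrist_force: [1.2, -1.0, -0.4]
finger_gap: 23.0
```

```bash
python3 - <<'E'
from h import *
s,r=st();M=r.as_matrix();print(M.T@(np.array([600,-142,204])-s["eef_pos"]),s["joint_positions"])
E
```

```text
t 5.925 pos [581.4 -56.6 203.2] F [ 1.2 -1.  -0.4] gap 22.99297468489358
[[-0.002  0.069  0.998]
 [ 0.     0.998 -0.069]
 [-1.     0.    -0.002]]
[ -0.91154576 -83.94896157  24.47685528] [-0.15255898  0.40580957  0.31182665  1.46758104 -0.12631744  1.29024195
  1.67233151]
```

>>> step_arm:
  moves:
    - [1, 0, -0.03, 0.009, -3, 0, 0]
    - [1, 0, -0.06, 0.017, -6, 0, 0]
    - [1, 0, -0.085, 0.024, -8.6, 0, 0]
    - [1, 0, -0.085, 0.024, -8.6, 0, 0]
    - [1, 0, -0.085, 0.024, -8.6, 0, 0]

```text
t: 6.55
eef_pos: [599.7, -139.7, 203.2]
tcp_rot: [-0.027, 0.707, 0.029, 0.706]
wrist_force: [-0.5, 1.0, -0.3]
finger_gap: 23.2
```

```bash
python3 - <<'E'
from h import *
s,r=st()
c=snap("wrist","w3"); g=proj(c,[[510,-149,34]])[0].astype(int); print(g)
x,y=max(g[0]-130,0),max(g[1]-110,0)
print(x,y); cv2.imwrite("pics/w3c.png",cv2.resize(c["pixels"][y:y+220,x:x+260,::-1],None,fx=3,fy=3,interpolation=3)[:600,:800])
E
```

```text
t 6.55 pos [ 599.7 -139.7  203.2] F [-0.5  1.  -0.3] gap 23.21649977007375
[[-0.002 -0.079  0.997]
 [ 0.002  0.997  0.079]
 [-1.     0.002 -0.001]]
[284  85]
154 0
```

View pics/w3c.png

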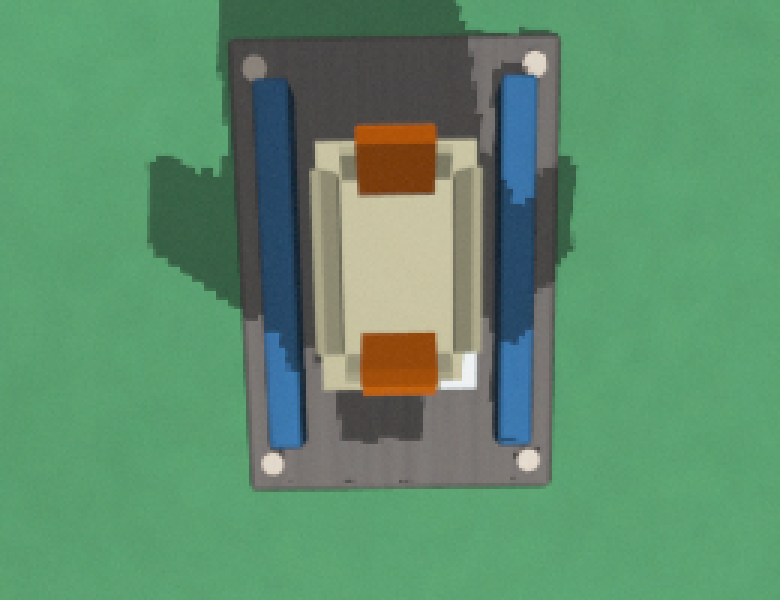

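The wrist view shows the stand clearly: plate corners in the crop are at (230,40), (560,35), (550,488) and (252,490), with latches at (396,160) and (400,364). I'll fit the pose from these.

```bash
python3 - <<'E'
from h import *
c=load("w3")
f=lambda u,v,z: toz(c,((u+.5)/3-.5+154,(v+.5)/3-.5),z)[:2]
def rep(n,pts,z):
    W=np.array([f(u,v,z) for u,v in pts]);d1=W[0]-W[3];d2=W[1]-W[2];e=W[0]-W[1];e2=W[3]-W[2]
    print(n,W.mean(0).round(1),"yaw",[round(float(np.degrees(np.arctan2(*q))),2) for q in ((d1[1],d1[0]),(d2[1],d2[0]))],[round(float(np.degrees(np.arctan2(-q[0],q[1]))),2) for q in (e,e2)],[round(float(np.linalg.norm(q)),1) for q in (d1,d2,e,e2)])
rep("plate",[(230,40),(560,35),(550,488),(252,490)],10)
rep("screws",[(254,68),(535,63),(528,460),(272,464)],11)
rep("cheeks",[(254,80),(536,75),(530,443),(270,447)],30)
# wall tops
rep("wallsouter",[(311,170),(482,168),(479,352),(318,357)],55)
rep("floor edges",[(342,190),(455,190),(454,335),(345,335)],34)
rep("latch",[(355,193),(436,193),(436,333),(362,333)],48)
s,r=st()
E
```

```text
plate [ 513.1 -147.2] yaw [-174.84, -174.64] [-174.68, -175.14] [128.9, 129.6, 94.5, 94.9]
screws [ 512.5 -147.5] yaw [-174.73, -174.71] [-174.54, -174.63] [113.1, 113.2, 80.7, 80.8]
cheeks [ 512.7 -147.4] yaw [-174.86, -174.61] [-174.54, -174.64] [98.7, 98.8, 76.6, 77.1]
wallsouter [ 513.  -147.3] yaw [-174.48, -175.36] [-174.85, -173.78] [46.3, 45.5, 43.7, 43.0]
floor edges [ 511.5 -147.1] yaw [-175.08, -175.16] [-175.48, -175.5] [38.4, 38.4, 31.1, 31.1]
latch [ 512.6 -147.4] yaw [-173.09, -175.01] [-175.48, -175.5] [35.5, 35.5, 21.3, 20.1]
t 6.6 pos [ 599.9 -139.2  203.4] F [-0.4  0.3 -0.4] gap 23.46891990891994
[[-0.001 -0.08   0.997]
 [ 0.002  0.997  0.08 ]
 [-1.     0.002 -0.001]]
```

>>> step_arm:
  moves:
    - [1, 0, -0.0004, -0.025, -0.3, 0, 0]
    - [1, 0, -0.0008, -0.06, -0.65, 0, 0]
    - [1, 0.01, -0.0012, -0.0876, -0.65, 0, 0]
    - [1, 0.04, -0.0012, -0.0876, -0.65, 0, 0]
    - [1, 0.07, -0.0012, -0.0876, -0.65, 0, 0]

```text
t: 7.22
eef_pos: [513.1, -147.6, 133.8]
tcp_rot: [-0.032, 0.706, 0.033, 0.707]
wrist_force: [-0.5, 0.3, -1.2]
finger_gap: 23.2
```

>>> step_arm:
  moves:
    - [1, 0.015, 0, 0, 0, 0, 0]
    - [1, 0.02, 0, 0, 0, 0, 0]
    - [1, 0.02, 0, 0, 0, 0, 0]
    - [1, 0.02, 0, 0, 0, 0, 0]
    - [1, 0.02, 0, 0, 0, 0, 0]

```text
t: 7.85
eef_pos: [513.5, -150.0, 114.6]
tcp_rot: [-0.032, 0.706, 0.032, 0.707]
wrist_force: [-1.1, -0.2, -1.3]
finger_gap: 23.1
```

```bash
python3 - <<'E'
from h import *
s,r=st();print(r.as_matrix().T@(np.array([512.7,-147.4,100])-s["eef_pos"]), np.degrees(np.arctan2(r.as_matrix()[1,1],r.as_matrix()[0,1]))-90)
c=snap("wrist","w4");b=snap("top","t4")
g=proj(c,[[512.7,-147.4,60]])[0].astype(int);x,y=g[0]-90,max(g[1]-110,0);print(g,x,y)
cv2.imwrite("pics/w4c.png",cv2.resize(c["pixels"][y:y+200,x:x+180,::-1],None,fx=3,fy=3,interpolation=3))
E
```

```text
t 7.85 pos [ 513.5 -150.   114.6] F [-1.1 -0.2 -1.3] gap 23.10136820825492
[[ 0.002 -0.09   0.996]
 [-0.     0.996  0.09 ]
 [-1.    -0.     0.002]]
[14.62782646  2.6481182  -0.59160193] 5.140243893669478
[292 230] 202 120
```

View pics/w4c.png

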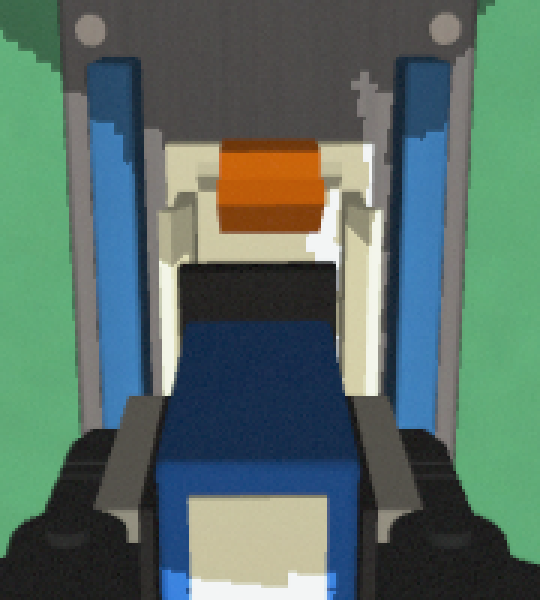

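```bash
python3 - <<'E'
from h import *
c=load("w4");s,r=st();M=r.as_matrix();e=np.array(s["eef_pos"])
for n,l in dict(footbot=[30.3,0,-20],foot2=[28.3,0,-22],foottop=[22.3,0,-22],blk0=[22.3,0,-14],blktop=[-31.7,0,-14],blktopL=[-31.7,-12,-14],footL=[22.3,-13,-22],footR=[22.3,13,-22]).items():
    g=proj(c,[e+M@np.array(l)])[0]; print(n,((g-[202,120]+.5)*3-.5).round(0))
E
```

```text
t 7.95 pos [ 513.2 -149.9  114.3] F [-0.1 -0.2 -0.7] gap 23.252488216710784
[[ 0.001 -0.09   0.996]
 [-0.     0.996  0.09 ]
 [-1.    -0.     0.001]]
footbot [259. 267.]
foot2 [259. 258.]
foottop [259. 268.]
blk0 [259. 315.]
blktop [260. 457.]
blktopL [156. 457.]
footL [179. 268.]
footR [339. 268.]
```

>>> step_arm:
  moves:
    - [1, 0, 0.0025, -0.001, 0, 0, 0]
    - [1, 0.005, 0.0025, -0.001, 0, 0, 0]
    - [1, 0.01, 0.0025, -0.001, 0, 0, 0]
    - [1, 0.015, 0.0025, -0.001, 0, 0, 0]
    - [1, 0.015, 0.0025, -0.001, 0, 0, 0]

```text
t: 8.57
eef_pos: [511.1, -147.2, 98.1]
tcp_rot: [-0.032, 0.707, 0.032, 0.706]
wrist_force: [-0.6, 0.3, -0.4]
finger_gap: 23.1
```

>>> step_arm:
  moves:
    - [1, 0.0, 0, 0, 0, 0, 0]
    - [1, 0.002, 0, 0, 0, 0, 0]
    - [1, 0.004, 0, 0, 0, 0, 0]
    - [1, 0.006, 0, 0, 0, 0, 0]
    - [1, 0.008, 0, 0, 0, 0, 0]

```text
t: 9.2
eef_pos: [511.6, -147.3, 90.6]
tcp_rot: [-0.032, 0.706, 0.032, 0.706]
wrist_force: [-0.6, -0.1, -1.6]
finger_gap: 23.2
```

>>> step_arm:
  moves:
    - [1, 0.001, 0, 0.0004, 0, 0, 0]
    - [1, 0.0025, 0, 0.0004, 0, 0, 0]
    - [1, 0.004, 0, 0.0004, 0, 0, 0]
    - [1, 0.005, 0, 0.0004, 0, 0, 0]
    - [1, 0.006, 0, 0.0004, 0, 0, 0]

```text
t: 9.82
eef_pos: [512.5, -147.3, 85.2]
tcp_rot: [-0.032, 0.706, 0.032, 0.707]
wrist_force: [-0.7, -0.1, 2.9]
finger_gap: 22.9
```

>>> step_arm:
  moves:
    - [1, 0.001, 0, 0, 0, 0, 0]
    - [1, 0.002, 0, 0, 0, 0, 0]
    - [1, 0.003, 0, 0, 0, 0, 0]
    - [1, 0.004, 0, 0, 0, 0, 0]
    - [1, 0.004, 0, 0, 0, 0, 0]

```text
t: 10.45
eef_pos: [512.9, -147.7, 81.7]
tcp_rot: [-0.032, 0.706, 0.031, 0.707]
wrist_force: [-1.1, -0.1, 6.5]
finger_gap: 23.0
```

>>> step_arm:
  moves:
    - [1, 0.0005, 0, 0, 0, 0, 0]
    - [1, 0.001, 0, 0, 0, 0, 0]
    - [1, 0.0015, 0, 0, 0, 0, 0]
    - [1, 0.002, 0, 0, 0, 0, 0]
    - [1, 0.002, 0, 0, 0, 0, 0]

```text
t: 11.08
eef_pos: [513.2, -147.8, 80.1]
tcp_rot: [-0.032, 0.705, 0.031, 0.707]
wrist_force: [-0.5, -0.5, 7.3]
finger_gap: 23.5
```

>>> step_arm:
  moves:
    - [1, 0.0005, 0, 0, 0, 0, 0]
    - [1, 0.001, 0, 0, 0, 0, 0]
    - [1, 0.0015, 0, 0, 0, 0, 0]
    - [1, 0.002, 0, 0, 0, 0, 0]
    - [1, 0.002, 0, 0, 0, 0, 0]

```text
t: 11.7
eef_pos: [513.5, -147.9, 78.3]
tcp_rot: [-0.032, 0.705, 0.031, 0.708]
wrist_force: [-0.7, 0.2, 8.4]
finger_gap: 23.1
```

>>> step_arm:
  moves:
    - [1, 0.0005, 0, 0, 0, 0, 0]
    - [1, 0.001, 0, 0, 0, 0, 0]
    - [1, 0.0015, 0, 0, 0, 0, 0]
    - [1, 0.002, 0, 0, 0, 0, 0]
    - [1, 0.002, 0, 0, 0, 0, 0]

```text
t: 12.32
eef_pos: [512.2, -147.8, 75.1]
tcp_rot: [-0.032, 0.706, 0.031, 0.707]
wrist_force: [0.1, -1.4, 1.8]
finger_gap: 23.3
```

>>> step_arm:
  moves:
    - [1, 0.0005, 0, 0, 0, 0, 0]
    - [1, 0.001, 0, 0, 0, 0, 0]
    - [1, 0.0015, 0, 0, 0, 0, 0]
    - [1, 0.002, 0, 0, 0, 0, 0]
    - [1, 0.002, 0, 0, 0, 0, 0]

```text
t: 12.95
eef_pos: [511.9, -147.2, 72.6]
tcp_rot: [-0.032, 0.706, 0.032, 0.706]
wrist_force: [1.1, -1.2, 1.3]
finger_gap: 23.2
```

>>> step_arm:
  moves:
    - [1, 0.001, 0, 0, 0, 0, 0]
    - [1, 0.002, 0, 0, 0, 0, 0]
    - [1, 0.003, 0, 0, 0, 0, 0]
    - [1, 0.004, 0, 0, 0, 0, 0]
    - [1, 0.005, 0, 0, 0, 0, 0]

```text
t: 13.58
eef_pos: [511.2, -147.1, 67.1]
tcp_rot: [-0.032, 0.707, 0.032, 0.706]
wrist_force: [-0.2, 0.1, -0.6]
finger_gap: 22.9
```

>>> step_arm:
  moves:
    - [1, 0.0005, 0, 0, 0, 0, 0]
    - [1, 0.001, 0, 0, 0, 0, 0]
    - [1, 0.0015, 0, 0, 0, 0, 0]
    - [1, 0.002, 0, 0, 0, 0, 0]
    - [1, 0.002, 0, 0, 0, 0, 0]

```text
t: 14.2
eef_pos: [512.0, -147.3, 65.8]
tcp_rot: [-0.032, 0.706, 0.032, 0.706]
wrist_force: [0.3, -0.2, -1.0]
finger_gap: 23.1
```

Underside is about 1.5 mm above the floor with no load. I'll carry on gently until contact.

>>> step_arm:
  moves:
    - [1, 0.0005, 0, 0, 0, 0, 0]
    - [1, 0.001, 0, 0, 0, 0, 0]
    - [1, 0.0015, 0, 0, 0, 0, 0]
    - [1, 0.002, 0, 0, 0, 0, 0]
    - [1, 0.002, 0, 0, 0, 0, 0]

```text
t: 14.82
eef_pos: [512.1, -147.3, 64.0]
tcp_rot: [-0.032, 0.706, 0.032, 0.706]
wrist_force: [-0.2, -0.1, 1.7]
finger_gap: 23.2
```

>>> step_arm:
  moves:
    - [1, 0.0005, 0, 0, 0, 0, 0]
    - [1, 0.001, 0, 0, 0, 0, 0]
    - [1, 0.0015, 0, 0, 0, 0, 0]
    - [1, 0.0015, 0, 0, 0, 0, 0]
    - [1, 0.0015, 0, 0, 0, 0, 0]

```text
t: 15.45
eef_pos: [512.1, -147.3, 63.4]
tcp_rot: [-0.032, 0.706, 0.032, 0.707]
wrist_force: [-2.6, 0.3, 7.4]
finger_gap: 23.1
```

The relay is seated on the floor with about 8 N on it. Next I'll ease up through the free play to find the hooks.

>>> step_arm:
  moves:
    - [1, -0.0005, 0, 0, 0, 0, 0]
    - [1, -0.001, 0, 0, 0, 0, 0]
    - [1, -0.002, 0, 0, 0, 0, 0]
    - [1, -0.003, 0, 0, 0, 0, 0]
    - [1, -0.003, 0, 0, 0, 0, 0]

```text
t: 16.08
eef_pos: [512.0, -147.3, 64.9]
tcp_rot: [-0.032, 0.706, 0.032, 0.706]
wrist_force: [0.2, -0.8, -0.3]
finger_gap: 23.5
```

>>> step_arm:
  moves:
    - [1, -0.0005, 0, 0, 0, 0, 0]
    - [1, -0.001, 0, 0, 0, 0, 0]
    - [1, -0.0015, 0, 0, 0, 0, 0]
    - [1, -0.0015, 0, 0, 0, 0, 0]
    - [1, -0.0015, 0, 0, 0, 0, 0]

```text
t: 16.7
eef_pos: [512.0, -147.3, 66.8]
tcp_rot: [-0.032, 0.706, 0.032, 0.706]
wrist_force: [-0.8, -0.6, -1.0]
finger_gap: 23.5
```

>>> step_arm:
  moves:
    - [1, -0.0005, 0, 0, 0, 0, 0]
    - [1, -0.001, 0, 0, 0, 0, 0]
    - [1, -0.0015, 0, 0, 0, 0, 0]
    - [1, -0.0015, 0, 0, 0, 0, 0]
    - [1, -0.0015, 0, 0, 0, 0, 0]

```text
t: 17.32
eef_pos: [512.0, -147.3, 68.3]
tcp_rot: [-0.032, 0.706, 0.032, 0.706]
wrist_force: [0.6, -0.2, -0.9]
finger_gap: 23.3
```

>>> step_arm:
  moves:
    - [1, -0.0003, 0, 0, 0, 0, 0]
    - [1, -0.0006, 0, 0, 0, 0, 0]
    - [1, -0.0009, 0, 0, 0, 0, 0]
    - [1, -0.0012, 0, 0, 0, 0, 0]
    - [1, -0.0012, 0, 0, 0, 0, 0]

```text
t: 17.95
eef_pos: [512.0, -147.3, 69.3]
tcp_rot: [-0.032, 0.706, 0.032, 0.706]
wrist_force: [1.0, -0.4, -2.4]
finger_gap: 23.5
```

>>> step_arm:
  moves:
    - [1, -0.0003, 0, 0, 0, 0, 0]
    - [1, -0.0006, 0, 0, 0, 0, 0]
    - [1, -0.0009, 0, 0, 0, 0, 0]
    - [1, -0.0012, 0, 0, 0, 0, 0]
    - [1, -0.0012, 0, 0, 0, 0, 0]

```text
t: 18.58
eef_pos: [511.9, -147.3, 70.2]
tcp_rot: [-0.032, 0.707, 0.032, 0.706]
wrist_force: [2.6, -0.9, -9.6]
finger_gap: 23.5
```

The hooks engage about 5 mm up, at roughly 6 N per commanded mm. I'll add 1 mm and hold.

>>> step_arm:
  moves:
    - [1, -0.0003, 0, 0, 0, 0, 0]
    - [1, -0.0006, 0, 0, 0, 0, 0]
    - [1, -0.0009, 0, 0, 0, 0, 0]
    - [1, -0.0009, 0, 0, 0, 0, 0]
    - [1, -0.0009, 0, 0, 0, 0, 0]

```text
t: 19.2
eef_pos: [511.8, -147.2, 71.1]
tcp_rot: [-0.032, 0.707, 0.032, 0.706]
wrist_force: [4.0, -1.9, -18.2]
finger_gap: 23.2
```

>>> step_arm:
  moves:
    - [1, 0, 0, 0, 0, 0, 0]
    - [1, 0, 0, 0, 0, 0, 0]
    - [1, 0, 0, 0, 0, 0, 0]
    - [1, 0, 0, 0, 0, 0, 0]
    - [1, 0, 0, 0, 0, 0, 0]

```text
t: 19.82
eef_pos: [511.8, -147.3, 71.4]
tcp_rot: [-0.032, 0.707, 0.032, 0.706]
wrist_force: [4.5, -1.7, -19.8]
finger_gap: 22.9
```

It settles a bit high at 19.8 N, so I'll ease off 0.35 mm.

>>> step_arm:
  moves:
    - [1, 0.0004, 0, 0, 0, 0, 0]
    - [1, 0.0004, 0, 0, 0, 0, 0]
    - [1, 0.0004, 0, 0, 0, 0, 0]
    - [1, 0.0004, 0, 0, 0, 0, 0]
    - [1, 0.0004, 0, 0, 0, 0, 0]

```text
t: 20.45
eef_pos: [511.8, -147.3, 71.2]
tcp_rot: [-0.032, 0.707, 0.032, 0.706]
wrist_force: [3.0, -0.8, -17.3]
finger_gap: 22.9
```

>>> step_arm:
  moves:
    - [1, 0, 0, 0, 0, 0, 0]
    - [1, 0, 0, 0, 0, 0, 0]
    - [1, 0, 0, 0, 0, 0, 0]
    - [1, 0, 0, 0, 0, 0, 0]
    - [1, 0, 0, 0, 0, 0, 0]

```text
t: 21.08
eef_pos: [511.9, -147.3, 71.2]
tcp_rot: [-0.032, 0.707, 0.032, 0.706]
wrist_force: [3.0, -0.9, -18.3]
finger_gap: 22.9
```

>>> step_arm:
  moves:
    - [1, 0.0004, 0, 0, 0, 0, 0]
    - [1, 0.0004, 0, 0, 0, 0, 0]
    - [1, 0.0004, 0, 0, 0, 0, 0]
    - [1, 0.0004, 0, 0, 0, 0, 0]
    - [1, 0.0004, 0, 0, 0, 0, 0]

```text
t: 21.7
eef_pos: [512.0, -147.3, 70.9]
tcp_rot: [-0.032, 0.706, 0.032, 0.706]
wrist_force: [1.8, -0.4, -15.3]
finger_gap: 23.3
```

>>> step_arm:
  moves:
    - [1, 0, 0, 0, 0, 0, 0]
    - [1, 0, 0, 0, 0, 0, 0]
    - [1, 0, 0, 0, 0, 0, 0]
    - [1, 0, 0, 0, 0, 0, 0]
    - [1, 0, 0, 0, 0, 0, 0]

```text
t: 22.32
eef_pos: [512.0, -147.3, 70.8]
tcp_rot: [-0.032, 0.706, 0.032, 0.706]
wrist_force: [0.8, -0.9, -14.2]
finger_gap: 23.0
```

>>> step_arm:
  moves:
    - [1, -0.0001, 0, 0, 0, 0, 0]
    - [1, -0.0001, 0, 0, 0, 0, 0]
    - [1, -0.0001, 0, 0, 0, 0, 0]
    - [1, -0.0001, 0, 0, 0, 0, 0]
    - [1, -0.0001, 0, 0, 0, 0, 0]

```text
t: 22.95
eef_pos: [512.0, -147.3, 70.9]
tcp_rot: [-0.032, 0.706, 0.032, 0.706]
wrist_force: [2.6, -0.6, -14.8]
finger_gap: 23.2
```

>>> step_arm:
  moves:
    - [1, 0, 0, 0, 0, 0, 0]
    - [1, 0, 0, 0, 0, 0, 0]
    - [1, 0, 0, 0, 0, 0, 0]
    - [1, 0, 0, 0, 0, 0, 0]
    - [1, 0, 0, 0, 0, 0, 0]

```text
t: 23.58
eef_pos: [512.0, -147.3, 70.9]
tcp_rot: [-0.032, 0.706, 0.032, 0.706]
wrist_force: [1.8, -0.6, -15.4]
finger_gap: 23.2
```

>>> step_arm:
  moves:
    - [1, 0, 0, 0, 0, 0, 0]
    - [1, 0, 0, 0, 0, 0, 0]
    - [1, 0, 0, 0, 0, 0, 0]
    - [1, 0, 0, 0, 0, 0, 0]
    - [1, 0, 0, 0, 0, 0, 0]

```text
t: 24.2
eef_pos: [512.0, -147.3, 70.9]
tcp_rot: [-0.032, 0.706, 0.032, 0.706]
wrist_force: [1.4, -0.9, -15.1]
finger_gap: 23.1
```

>>> step_arm:
  moves:
    - [1, 0, 0, 0, 0, 0, 0]
    - [1, 0, 0, 0, 0, 0, 0]
    - [1, 0, 0, 0, 0, 0, 0]
    - [1, 0, 0, 0, 0, 0, 0]
    - [1, 0, 0, 0, 0, 0, 0]

```text
t: 24.82
eef_pos: [512.0, -147.3, 70.9]
tcp_rot: [-0.032, 0.706, 0.032, 0.706]
wrist_force: [0.8, 0.2, -15.2]
finger_gap: 23.4
```

>>> step_arm:
  moves:
    - [1, 0, 0, 0, 0, 0, 0]
    - [1, 0, 0, 0, 0, 0, 0]
    - [1, 0, 0, 0, 0, 0, 0]
    - [1, 0, 0, 0, 0, 0, 0]
    - [1, 0, 0, 0, 0, 0, 0]

```text
t: 25.45
eef_pos: [512.0, -147.3, 70.9]
tcp_rot: [-0.032, 0.706, 0.032, 0.706]
wrist_force: [-0.1, -0.7, -15.4]
finger_gap: 23.3
```

The pull held steady at about 15.2 N for over 3 s. I'll ease it back down.

>>> step_arm:
  moves:
    - [1, 0.001, 0, 0, 0, 0, 0]
    - [1, 0.002, 0, 0, 0, 0, 0]
    - [1, 0.003, 0, 0, 0, 0, 0]
    - [1, 0.004, 0, 0, 0, 0, 0]
    - [1, 0.005, 0, 0, 0, 0, 0]

```text
t: 26.08
eef_pos: [514.0, -147.8, 67.4]
tcp_rot: [-0.032, 0.705, 0.031, 0.708]
wrist_force: [0.8, 0.9, -1.9]
finger_gap: 23.2
```

>>> step_arm:
  moves:
    - [1, 0.0005, 0, 0, 0, 0, 0]
    - [1, 0.001, 0, 0, 0, 0, 0]
    - [1, 0.0015, 0, 0, 0, 0, 0]
    - [1, 0.0015, 0, 0, 0, 0, 0]
    - [1, 0.0015, 0, 0, 0, 0, 0]

```text
t: 26.7
eef_pos: [512.0, -147.3, 64.4]
tcp_rot: [-0.032, 0.706, 0.032, 0.706]
wrist_force: [0.4, 0.5, 0.4]
finger_gap: 23.5
```

>>> step_arm:
  moves:
    - [1, 0.0003, 0, 0, 0, 0, 0]
    - [1, 0.0005, 0, 0, 0, 0, 0]
    - [1, 0.0005, 0, 0, 0, 0, 0]
    - [1, 0.0005, 0, 0, 0, 0, 0]
    - [1, 0.0005, 0, 0, 0, 0, 0]

```text
t: 27.32
eef_pos: [512.1, -147.4, 64.0]
tcp_rot: [-0.032, 0.706, 0.032, 0.706]
wrist_force: [-0.2, -0.4, 2.0]
finger_gap: 22.6
```

>>> step_arm:
  moves:
    - [0.4, 0, 0, 0, 0, 0, 0]
    - [0.2, 0, 0, 0, 0, 0, 0]
    - [0, 0, 0, 0, 0, 0, 0]
    - [-0.2, 0, 0, 0, 0, 0, 0]
    - [-0.4, 0, 0, 0, 0, 0, 0]

```text
t: 27.95
eef_pos: [512.1, -147.3, 63.9]
tcp_rot: [-0.032, 0.706, 0.032, 0.706]
wrist_force: [-0.1, 0.3, -0.0]
finger_gap: 59.8
```

>>> step_arm:
  moves:
    - [-0.4, 0, 0, 0, 0, 0, 0]
    - [-0.4, -0.005, 0, 0, 0, 0, 0]
    - [-0.4, -0.02, 0, 0, 0, 0, 0]
    - [-0.4, -0.045, 0, 0, 0, 0, 0]
    - [-0.4, -0.08, 0, 0, 0, 0, 0]

```text
t: 28.58
eef_pos: [511.6, -147.2, 145.1]
tcp_rot: [-0.032, 0.707, 0.032, 0.706]
wrist_force: [0.4, -0.1, -0.1]
finger_gap: 59.8
```

>>> step_arm:
  moves:
    - [-0.4, -0.03, 0, 0.02, 0, 0, 0]
    - [-0.4, -0.06, 0, 0.045, 0, 0, 0]
    - [-0.4, -0.06, 0, 0.07, 0, 0, 0]
    - [-0.4, -0.06, 0, 0.07, 0, 0, 0]
    - [-0.4, -0.06, 0, 0.07, 0, 0, 0]

```text
t: 29.2
eef_pos: [580.7, -141.4, 203.9]
tcp_rot: [-0.032, 0.707, 0.031, 0.706]
wrist_force: [-0.1, 0.1, 0.7]
finger_gap: 59.9
```

```bash
python3 - <<'E'
from h import *
s,r=st()
c=snap("wrist","w5");a=snap("scene","s5");g=proj(c,[[512.7,-147.4,60]])[0].astype(int);x,y=max(g[0]-100,0),max(g[1]-100,0)
h=proj(a,[[512.7,-147.4,50]])[0].astype(int);print(g,h)
A=cv2.resize(c["pixels"][y:y+200,x:x+200],(400,400));B=cv2.resize(a["pixels"][h[1]-40:h[1]+40,h[0]-40:h[0]+40],(400,400),interpolation=3)
cv2.imwrite("pics/f5.png",np.hstack([A,B])[:,:,::-1])
o=512.7,-147.4
ps=toz(c,(g[0],g[1]),96)
sub=c["pixels"].astype(int); gg=proj(c,[[512.7,-147.4,96]])[0]
for m in (sub[:,:,2]>150),(sub.min(2)>150):
    n,l,_,_=cv2.connectedComponentsWithStats(m.astype(np.uint8)); k=l[int(gg[1]),int(gg[0])]
    q=np.argwhere(l==k)[:,::-1].astype(np.float32); W=np.array([toz(c,u,96)[:2] for u in q],np.float32)
    print(len(q),cv2.minAreaRect(W))
E
```

```text
t 29.2 pos [ 580.7 -141.4  203.9] F [-0.1  0.1  0.7] gap 59.9097719784679
[[-0.001 -0.089  0.996]
 [-0.     0.996  0.089]
 [-1.    -0.    -0.001]]
[287 112] [209 191]
352 ((511.6680603027344, -147.2864227294922), (17.838172912597656, 15.189985275268555), 5.0787858963012695)
352 ((511.6680603027344, -147.2864227294922), (17.838172912597656, 15.189985275268555), 5.0787858963012695)
```

View pics/f5.png

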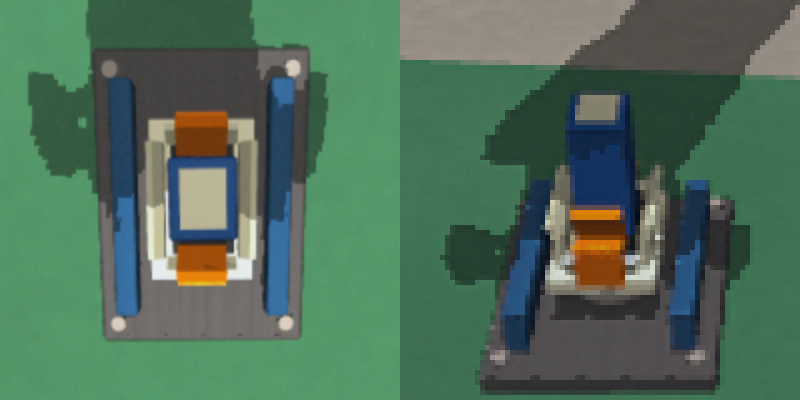

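The relay stands upright between both latches, centred at (511.7,-147.3) with a yaw of 5.1°, and the gripper is clear. Handing in.

```bash
python3 -c "
from rig import ctrl
print(ctrl.hand_in())"
```

```text
the job is handed in; nothing more can be done
None
```

The smallest blue relay is out of the tray, latched in the white socket and pull-tested. I handed the job in at about 29 s; the hand-in gives no verdict.

- **Insertion:** The latches gave way at about 8–9 N of push. I then pressed the relay onto the socket floor with about 8 N.
- **Pull test:** The hooks caught it about 5 mm up, and I held it at 14.2–15.4 N for roughly 3.7 s.
- **Overshoot before the hold:** The pull settled too high at first, at about 19–20 N, because the arm settles slowly. That is over the 15 ± 3 N band but under the 25 N limit. I eased it off before the steady hold.
- **Release:** I lowered it back to the same floor height with about 2 N, let go and moved clear. Wrist force was then about zero.
- **Last check:** The final pictures show the relay upright and centred between both orange latches, within about 1 mm of the socket's centre and 0.2° of its yaw.
- **Not checked:** I did not re-measure the spool, jar and screwdriver at the end. The arm stayed well above them throughout.

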